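Put the stirrer in fast gear and start the loaded places

TASK

Take the stirrer's speed lever through its zigzag gate from stop to the fast slot (the two-dot one), fully home, while every place is still switched off. Then switch on just the places that carry a stoppered flask, throwing each of their switches fully over; leave the places with the open beakers switched off. Do not shift or knock over the glassware or anything on the bench.

Things in the scene. Friction and masses are not known exactly. Their poses are not given: they have to be found in the camera images.
- stirrer: White five-place stirrer, 260 deep (x), 460 wide (y), fixed. Origin: centre of its underside; x from its front (operator, robot) to its back, y to its left, z up; mm below are in this frame. Control housing x -130 to 0, top z 92: steel gate plate with the speed lever at left (x -106 to -14, y 108 to 192, top z 108), five bat switches at right. Deck x 0 to 130, top z 70, with five round places.
- lever_knob (a point): Centre of the black ball knob, 32 across, on the speed lever: a 10 mm rod rising through a 13 mm wide zigzag slot with steel walls: three lanes front to back, left, middle and right. Left and middle join at the back, middle and right at the front. Stop (red-white ring): front end of left lane. Fast (two blue dots): back end of right lane. So stop to fast: back, right, front, right, back.
- lever_fore (a joint): Lever tilt front to back, rad; 0 upright, + = knob to stirrer +x (back). Lanes' front ends -0.24, back ends +0.24; only the middle lane goes on past its join to a blind pocket (one dot, slow) at 0.40. Pivot (-62, 150, 35), knob 135 from it: with f = lever_fore, s = lever_side the knob is at (-62 + 135 sin f cos s, 150 - 135 sin s, 35 + 135 cos f cos s). The slot's walls stop the rod at all ends.
- lever_side (a joint): Lever tilt sideways, rad; + = knob to the stirrer's right (-y). Left lane -0.28, middle 0, right +0.28, with 0.02 of play each way. Starts in the left lane, anywhere from near its front end to its middle. Knob travel is about 64 mm front end to back end and 37 mm lane to lane. About 2 N at the knob moves it; it stays where it is left.
- switch1 (a joint): Bat switch 1 from the left, for place 1 from the left (blue lines join them). rad: 0 off, leaning to the operator (-x); 0.9 on, leaning away. Pivot (-62, -46, 100) in the stirrer frame, plate top z 96; steel bat 42 long, 7 thick, 11 at the tip, tip 18 before the pivot when off, 18 behind when on, z 138. Neighbours 32 apart. Snaps over past 0.45, springs back before; about 2 N at the tip. Starts off.
- switch2 (a joint): Bat switch 2 from the left, for place 2 from the left (blue lines join them). rad: 0 off, leaning to the operator (-x); 0.9 on, leaning away. Pivot (-62, -78, 100) in the stirrer frame, plate top z 96; steel bat 42 long, 7 thick, 11 at the tip, tip 18 before the pivot when off, 18 behind when on, z 138. Neighbours 32 apart. Snaps over past 0.45, springs back before; about 2 N at the tip. Starts off.
- switch3 (a joint): Bat switch 3 from the left, for place 3 from the left (blue lines join them). rad: 0 off, leaning to the operator (-x); 0.9 on, leaning away. Pivot (-62, -110, 100) in the stirrer frame, plate top z 96; steel bat 42 long, 7 thick, 11 at the tip, tip 18 before the pivot when off, 18 behind when on, z 138. Neighbours 32 apart. Snaps over past 0.45, springs back before; about 2 N at the tip. Starts off.
- switch4 (a joint): Bat switch 4 from the left, for place 4 from the left (blue lines join them). rad: 0 off, leaning to the operator (-x); 0.9 on, leaning away. Pivot (-62, -142, 100) in the stirrer frame, plate top z 96; steel bat 42 long, 7 thick, 11 at the tip, tip 18 before the pivot when off, 18 behind when on, z 138. Neighbours 32 apart. Snaps over past 0.45, springs back before; about 2 N at the tip. Starts off.
- switch5 (a joint): Bat switch 5 from the left, for place 5 from the left (blue lines join them). rad: 0 off, leaning to the operator (-x); 0.9 on, leaning away. Pivot (-62, -174, 100) in the stirrer frame, plate top z 96; steel bat 42 long, 7 thick, 11 at the tip, tip 18 before the pivot when off, 18 behind when on, z 138. Neighbours 32 apart. Snaps over past 0.45, springs back before; about 2 N at the tip. Starts off.
- flask_a: Conical glass flask with an orange stopper, 122 mm high, 69 across at the foot, 30 at the neck. Origin: centre of its underside. Stands on one of the stirrer's five places, round white discs 74 across, top z 74, centred in the stirrer frame at x 66 and y 172, 86, 0, -86, -172 (places 1 to 5, from the left).
- flask_b: Conical glass flask with an orange stopper, 122 mm high, 69 across at the foot, 30 at the neck. Origin: centre of its underside. Stands on one of the stirrer's five places, round white discs 74 across, top z 74, centred in the stirrer frame at x 66 and y 172, 86, 0, -86, -172 (places 1 to 5, from the left).
- flask_c: Conical glass flask with an orange stopper, 122 mm high, 69 across at the foot, 30 at the neck. Origin: centre of its underside. Stands on one of the stirrer's five places, round white discs 74 across, top z 74, centred in the stirrer frame at x 66 and y 172, 86, 0, -86, -172 (places 1 to 5, from the left).
- beaker_a: Empty open glass beaker, 80 mm high, 64 mm across; stands on one of the five places. Origin: centre of its underside.
- beaker_b: Empty open glass beaker, 80 mm high, 64 mm across; stands on one of the five places. Origin: centre of its underside.
- reagent_bottle: Amber bottle with black cap, 150 mm high, 68 mm across, standing on the bench close to the stirrer's left end. Origin: centre of its underside.
- burner: Gas burner, blue foot 84 mm across, tube 143 mm high, a 35 mm stub at its foot, standing on the bench close to the stirrer's right end. Origin: centre of its underside.
- wash_bottle: White wash bottle with blue cap, 72 mm across, 168 mm to the cap's top and 203 mm to its bent spout, on the bench to the left. Origin: centre of its underside.
- tube_rack: Wooden rack 210 by 65 mm with five test tubes, 119 mm high, on the bench to the right. Origin: centre of its underside; long along its x.
- drop_bottle: Small clear bottle with red cap, 110 mm high, 52 mm across, on the bench to the front left. Origin: centre of its underside.
- mortar: White porcelain mortar with its pestle lying in it, 96 mm across, 55 mm high (pestle end 85 mm), on the bench to the front right. Origin: centre of its underside.
Mind the look-alikes: they are no part of the job. What is shaped like the beaker_a but blue or purple is not meant.

How it is judged:
On the way, in this order (a step that is already met when the one before it is completed fails the run):
1. the speed lever is home in the fast slot, all switches still off (value of joint lever_fore above 0.17 rad and value of joint lever_side above 0.22 rad and value of joint each of switch1, switch2, switch3, switch4, switch5 below 0.2 rad), for 0.2 s.
2. the switches of the three flask-carrying places are on, the other two off, the lever still in the fast slot (value of joint lever_fore above 0.17 rad and value of joint lever_side above 0.22 rad and ((y of flask_a in the frame of stirrer between 0.137 and 0.207 m and value of joint switch1 above 0.75 rad) or (y of flask_b in the frame of stirrer between 0.137 and 0.207 m and value of joint switch1 above 0.75 rad) or (y of flask_c in the frame of stirrer between 0.137 and 0.207 m and value of joint switch1 above 0.75 rad) or (y of beaker_a in the frame of stirrer between 0.137 and 0.207 m and value of joint switch1 below 0.15 rad) or (y of beaker_b in the frame of stirrer between 0.137 and 0.207 m and value of joint switch1 below 0.15 rad)) and ((y of flask_a in the frame of stirrer between 0.051 and 0.121 m and value of joint switch2 above 0.75 rad) or (y of flask_b in the frame of stirrer between 0.051 and 0.121 m and value of joint switch2 above 0.75 rad) or (y of flask_c in the frame of stirrer between 0.051 and 0.121 m and value of joint switch2 above 0.75 rad) or (y of beaker_a in the frame of stirrer between 0.051 and 0.121 m and value of joint switch2 below 0.15 rad) or (y of beaker_b in the frame of stirrer between 0.051 and 0.121 m and value of joint switch2 below 0.15 rad)) and ((y of flask_a in the frame of stirrer between -0.035 and 0.035 m and value of joint switch3 above 0.75 rad) or (y of flask_b in the frame of stirrer between -0.035 and 0.035 m and value of joint switch3 above 0.75 rad) or (y of flask_c in the frame of stirrer between -0.035 and 0.035 m and value of joint switch3 above 0.75 rad) or (y of beaker_a in the frame of stirrer between -0.035 and 0.035 m and value of joint switch3 below 0.15 rad) or (y of beaker_b in the frame of stirrer between -0.035 and 0.035 m and value of joint switch3 below 0.15 rad)) and ((y of flask_a in the frame of stirrer between -0.121 and -0.051 m and value of joint switch4 above 0.75 rad) or (y of flask_b in the frame of stirrer between -0.121 and -0.051 m and value of joint switch4 above 0.75 rad) or (y of flask_c in the frame of stirrer between -0.121 and -0.051 m and value of joint switch4 above 0.75 rad) or (y of beaker_a in the frame of stirrer between -0.121 and -0.051 m and value of joint switch4 below 0.15 rad) or (y of beaker_b in the frame of stirrer between -0.121 and -0.051 m and value of joint switch4 below 0.15 rad)) and ((y of flask_a in the frame of stirrer between -0.207 and -0.137 m and value of joint switch5 above 0.75 rad) or (y of flask_b in the frame of stirrer between -0.207 and -0.137 m and value of joint switch5 above 0.75 rad) or (y of flask_c in the frame of stirrer between -0.207 and -0.137 m and value of joint switch5 above 0.75 rad) or (y of beaker_a in the frame of stirrer between -0.207 and -0.137 m and value of joint switch5 below 0.15 rad) or (y of beaker_b in the frame of stirrer between -0.207 and -0.137 m and value of joint switch5 below 0.15 rad))), for 0.2 s.
At the end, for the whole second after the job is handed in: The lever stands at the back end of the right lane (lever_side over 0.22, lever_fore over 0.17 rad). Switches of flask-carrying places (flask within 35 mm sideways of the place) are on (over 0.75 rad), those of beaker places off (under 0.15 rad). Flasks at rest (all of step 2 and velocity of joint lever_fore below 0.05 rad/s and linear speed of each of flask_a, flask_b, flask_c below 0.02 m/s); the robot touches nothing.
It fails at once if a switch is thrown while the speed lever is not in the fast slot (value of joint any of switch1, switch2, switch3, switch4, switch5 above 0.45 rad and not (value of joint lever_fore above 0.12 rad and value of joint lever_side above 0.2 rad)).
It fails at once if the switch of a place that carries a beaker is thrown ((value of joint switch1 above 0.45 rad and y of beaker_a in the frame of stirrer between 0.137 and 0.207 m) or (value of joint switch2 above 0.45 rad and y of beaker_a in the frame of stirrer between 0.051 and 0.121 m) or (value of joint switch3 above 0.45 rad and y of beaker_a in the frame of stirrer between -0.035 and 0.035 m) or (value of joint switch4 above 0.45 rad and y of beaker_a in the frame of stirrer between -0.121 and -0.051 m) or (value of joint switch5 above 0.45 rad and y of beaker_a in the frame of stirrer between -0.207 and -0.137 m) or (value of joint switch1 above 0.45 rad and y of beaker_b in the frame of stirrer between 0.137 and 0.207 m) or (value of joint switch2 above 0.45 rad and y of beaker_b in the frame of stirrer between 0.051 and 0.121 m) or (value of joint switch3 above 0.45 rad and y of beaker_b in the frame of stirrer between -0.035 and 0.035 m) or (value of joint switch4 above 0.45 rad and y of beaker_b in the frame of stirrer between -0.121 and -0.051 m) or (value of joint switch5 above 0.45 rad and y of beaker_b in the frame of stirrer between -0.207 and -0.137 m)).
It fails at once if a vessel on the stirrer is shoved (over 12 mm) or tipped (distance of any of flask_a, flask_b, flask_c, beaker_a, beaker_b from where it was at the start of the episode above 0.012 m or angle between any of flask_a, flask_b, flask_c, beaker_a, beaker_b's own z axis and vertical above 0.25 rad).
It fails at once if something standing on the bench is shoved (over 25 mm) or knocked over (distance of any of reagent_bottle, burner, wash_bottle, tube_rack, drop_bottle, mortar from where it was at the start of the episode above 0.025 m or angle between any of reagent_bottle, burner, wash_bottle, tube_rack, drop_bottle, mortar's own z axis and vertical above 0.35 rad).
It also fails if it takes over 61 s, if anything falls off the work surface, if the arm or the gripper's body presses on something with over 40 N, if the wrist force passes 120 N, or if a joint passes its speed limit or range.

ROBOT

A 7-joint arm with a two-finger parallel gripper is mounted at the origin on the work surface. World frame = base frame: x ahead of the robot, y to its left, z up, the work surface at z = 0. Lengths are in m, angles in rad, forces in N, time in s.
With the tool pointing down it reaches from about 0.425 to 0.925 m from the base axis. Payload 6.8 kg.
Tool frame: the origin (TCP) lies at the very end of the fingers, on their centre line; the grasp point (between the pads) lies arm.grip_point_offset behind it (arm.grip_point_offset is the distance from the TCP to the grasp point, in m); z points along the fingers, y is the direction in which the jaws open and shut (so a half turn about z gives the same grasp; the last joint's range is limited). The gripper opens to 85 mm and grips with 20 to 120 N. Pads are 22 mm wide; open, the fingers measure 114 mm over their backs; the gripper's body (76 mm by 85 mm) begins 54 mm behind the grasp point. The pads swing forward as they close: fully open they stand 13 mm farther back than shut.
Start: joints at [-1.235, 0.477, 0.022, 1.555, -0.011, 1.109, -0.083], TCP at [0.29, 0.61, 0.231] pointing down, gripper open.
Joint ranges: [-2.96, 2.96], [-0.34, 2.1], [-1.41, 1.46], [0.24, 2.44], [-1.37, 4.51], [0.17, 1.92], [-2.96, 2.96]. Speed limits (rad/s): [2.39, 2.39, 3.14, 3.14, 3.14, 3.14, 3.14].

INTERFACE

Orientations are given as a 3x3 rotation matrix whose columns are the frame's x, y, z axes.
In Python, from workcell import arm gives the robot as it stands.
- The arm moves only by the tool jog_arm, never from a script. Its argument "plan" is a list of rows, each an object of numbers: "fingers": the finger opening in m, from 0 to 0.0854; "tx", "ty", "tz": the shift along the world's x, y, z in m; "turn": the turn about the world's z in rad. A call has 1 to 12 rows; each row is the pose to reach, as a shift and turn from the pose commanded when the call began; what a row does not reach only later rows make up. A row lasts 1/8 s, in which the tool goes at most 62.5 mm and 10.7 degrees, less where a joint would pass 70% of its speed; a pose out of reach is approached as far as the arm can. A call with a gripper value outside its range is refused whole. The fingers move at their own pace and stop on an object; "force" is the grip in N (left out, the last holds). Time passes only in rows, so rows that repeat a pose let the fingers close. It gives the time, the measured TCP pose, the force and the opening at its end, in the units of the state.
- arm.observe(): the state, without advancing time (a new reading comes with each control period).
- arm.camera(name): name is "side" or "top"; returns the picture (480x640x3 uint8, red, green, blue); there is no depth.
- arm.camera_info(name): a dict with "K" (3x3 intrinsics, pixels), "k1" (the pictures are not rectified: a ray, as slopes to the right and down, at radius r is drawn at 1 + k1 r^2 times it, then the intrinsics apply), "rvec" (rotation vector, rad) and "tvec" (3), from world to camera coordinates, as OpenCV has them. Camera axes: x right, y down, z forward; pixel columns grow to the right and rows downward; lengths in m; the calibration is good to about 2 mm. A picture is of the moment at which its call begins. camera_info takes no time and is no camera call.
- arm.hand_in(): hands the job in, once; it reports no verdict.
Trained networks look in the newest picture that a camera, given by its name, has taken for a name from the list of things; names that differ only in an ending like _2 or _b are one class to them, and where a whole thing is asked for, a point or a joint stands for the part that bears it (a point fixed in the world has none). Each returns a list of dicts, best first, with "score" (0 to 1); they miss things now and then, are a little off and sometimes report something else, mostly with a low value. They report only what shows in the picture. A call takes as long as a camera call. They do not tell look-alikes from the thing itself.
- arm.trace(target, camera): "pixels" (480x640 bool, what is visible of it) and "bbox" ([left, top, right, bottom] in pixels, round what is visible of it).
The state is a dict: "time_s": time; "qpos": joint angles; "joint_vel": joint speeds; "effort": joint torques, N m; "eef_pos": TCP position; "ee_rot": TCP orientation; "wrist_force": force on the tool from outside, world axes, zero at the start; "ft_torque": the same for the moment, N m; "opening": opening from 0.0 (shut) to 1.0 (fully open).
Only numpy, scipy, OpenCV 4.12 (cv2) and the standard library are available. Lean on these libraries where they do the work, as an engineer would, in place of code of your own. Each camera call takes 0.05 s, during which the arm holds its last target.

## Working session

There is one attempt and no reset: what is moved stays moved. The work goes in short steps, Python scripts to look and compute and a tool call to move; the robot and the scene stay as the last step left them, time stands still between calls to the robot, and variables do not carry over. Pictures are saved under pics/ and viewed, and the job is handed in when it is done.

Besides the shell and the picture viewer there is one more tool, called by a JSON object that holds its "api" and its "payload", one argument or row to a line. jog_arm: Moves the arm, as the interface text tells. Its arguments: {"type":"object","properties":{"plan":{"type":"array"},"force":{"type":"number"}},"required":["plan"]}

```bash
ls; mkdir -p pics
python3 - <<'E'
from workcell import arm
import cv2
for n in ("side","top"):
    im=arm.camera(n); cv2.imwrite(f"pics/{n}0.png",im[:,:,::-1]); print(arm.camera_info(n))
s=arm.observe(); print({k:s[k] for k in('time_s','eef_pos','ee_rot','wrist_force','opening')}, arm.grip_point_offset)
E
```

```text
pics
{'K': array([[572.18486859,   0.        , 324.23780473],
       [  0.        , 572.18486859, 248.48413779],
       [  0.        ,   0.        ,   1.        ]]), 'k1': -0.004408551525109168, 'rvec': array([ 2.39502804, -0.58133543,  0.20898629]), 'tvec': array([-0.53648862,  0.29735304,  1.36303177])}
{'K': array([[594.34849543,   0.        , 316.27460189],
       [  0.        , 594.34849543, 231.1189948 ],
       [  0.        ,   0.        ,   1.        ]]), 'k1': -0.14474370568595732, 'rvec': array([ 2.20134731, -2.1627569 ,  0.10014714]), 'tvec': array([-0.04016622,  0.61779895,  1.94855444])}
{'time_s': 0.1, 'eef_pos': array([0.28962854, 0.60913129, 0.23043125]), 'ee_rot': array([[-9.03134756e-01,  4.29356819e-01, -5.79167181e-04],
       [ 4.29357193e-01,  9.03133522e-01, -1.49759860e-03],
       [-1.19938873e-04, -1.60120294e-03, -9.99998711e-01]]), 'wrist_force': array([ 0.29112559, -1.0858783 ,  0.11164903]), 'opening': 0.9954001840134084} 0.0187
```

View pics/side0.png

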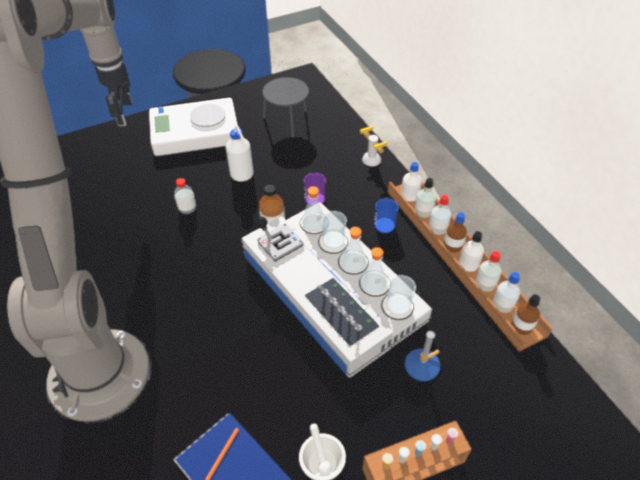

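View pics/top0.png

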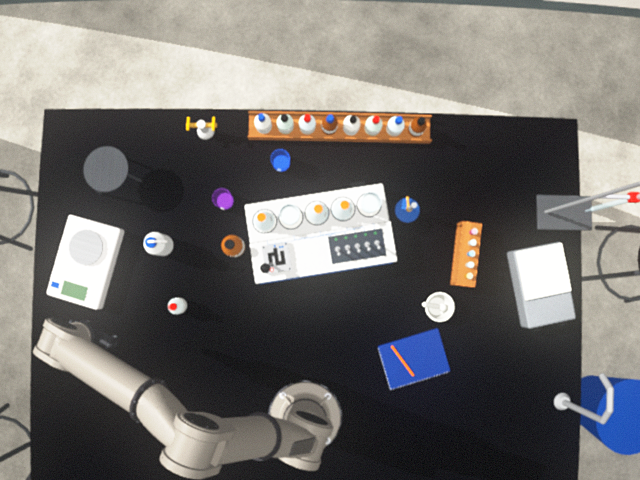

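Flasks (orange stoppers) are on places 1, 3 and 4. Beakers are on 2 and 5. The knob sits near the front of the left lane, at about (265,268) in the top view. I'll enlarge both views to find the stirrer's pose.

Run:
```python
import cv2
a=cv2.imread('pics/top0.png')[175:295,235:405]; cv2.imwrite('pics/topc.png',cv2.resize(a,None,fx=4.7,fy=4.7,interpolation=cv2.INTER_CUBIC))
a=cv2.imread('pics/side0.png')[180:375,235:440]; cv2.imwrite('pics/sidec.png',cv2.resize(a,None,fx=3,fy=3,interpolation=cv2.INTER_CUBIC))
```

```text
(no output)
```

View pics/topc.png

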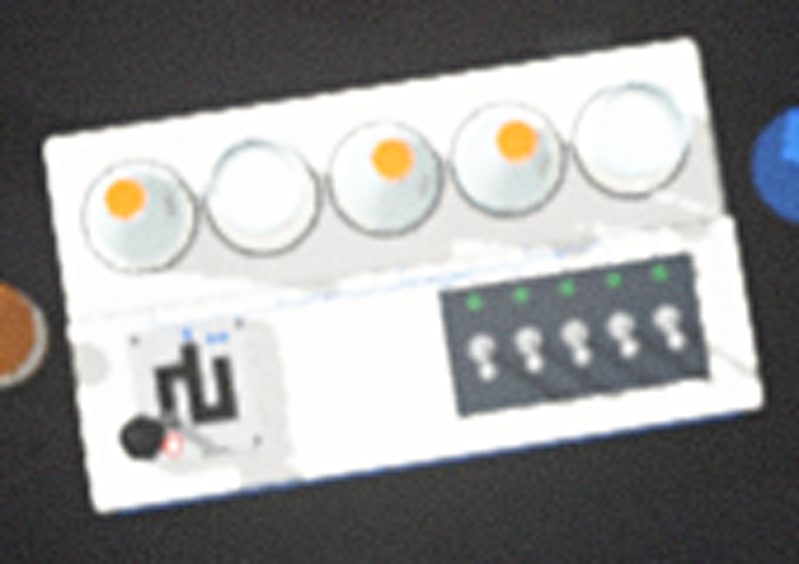

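View pics/sidec.png

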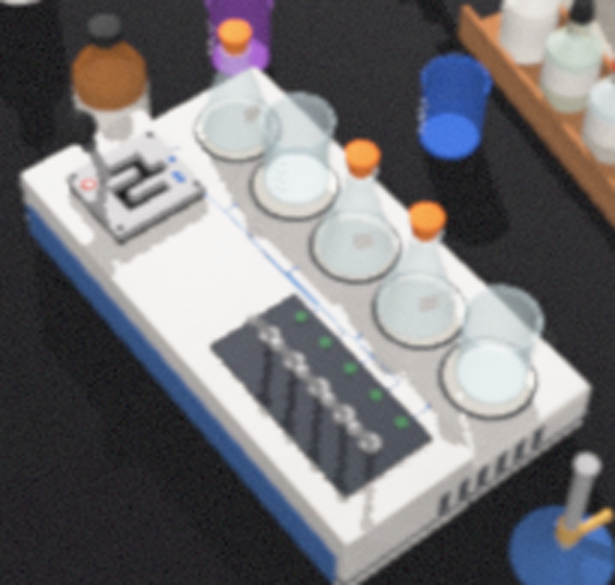

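```bash
cat > h.py <<'E'
import numpy as np, cv2
from scipy.optimize import least_squares
def proj(info,P):
    R,_=cv2.Rodrigues(info['rvec']); c=np.asarray(P)@R.T+info['tvec']
    u=c[:,:2]/c[:,2:]; r2=(u**2).sum(1,keepdims=True); u=u*(1+info['k1']*r2)
    K=info['K']; return u*[K[0,0],K[1,1]]+[K[0,2],K[1,2]]
def Rz(a): return np.array([[np.cos(a),-np.sin(a),0],[np.sin(a),np.cos(a),0],[0,0,1]])
def knob(f,s): return np.array([-62+135*np.sin(f)*np.cos(s),150-135*np.sin(s),35+135*np.cos(f)*np.cos(s)])/1000
def w(p,P): return np.atleast_2d(P)@Rz(p[2]).T+[p[0],p[1],0]
E
cat > fit.py <<'E'
from h import *
from workcell import arm
I={n:arm.camera_info(n) for n in('side','top')}
pl=[(66,y,74) for y in (172,86,0,-86,-172)]
T=[((139,216),pl[0]),((264,197),pl[1]),((386,178),pl[2]),((508,159),pl[3]),((631,138),pl[4]),((45,140),(130,230,70)),((694,40),(130,-230,70)),((763,408),(-130,-230,92)),((97,512),(-130,230,92))]
S=[((238,128),pl[0]),((295,185),pl[1]),((355,245),pl[2]),((419,309),pl[3]),((488,376),pl[4]),((22,178),(-130,230,92)),((253,68),(130,230,70)),((588,390),(130,-230,70)),((340,548),(-130,-230,92))]
tp=np.array([((a+.5)/4.7-.5+235,(b+.5)/4.7-.5+175) for (a,b),_ in T]); tP=np.array([P for _,P in T])/1e3
sp=np.array([((a+.5)/3-.5+235,(b+.5)/3-.5+180) for (a,b),_ in S]); sP=np.array([P for _,P in S])/1e3
def res(p,which='ts'):
    r=[]
    if 't' in which: r.append(proj(I['top'],w(p,tP))-tp)
    if 's' in which: r.append(proj(I['side'],w(p,sP))-sp)
    return np.concatenate(r).ravel()
for k in('t','s','ts'):
    o=least_squares(res,[.65,0,.0],args=(k,),loss='soft_l1'); print(k,o.x,np.sqrt((o.fun**2).mean()))
    print(res(o.x,k).reshape(-1,2).round(1).tolist())
p=o.x; np.save('pose.npy',p)
kp=((143+.5)/4.7-.5+235,(437+.5)/4.7-.5+175)
g=least_squares(lambda q:(proj(I['top'],w(p,knob(*q)))-kp).ravel(),[-.1,-.28]);print('knob f,s',g.x, 'world',w(p,knob(*g.x)))
print('side pred',proj(I['side'],w(p,knob(*g.x))))
E
python3 fit.py
```

```text
t [ 0.60985336 -0.04050272  0.17356715] 0.25583270212184334
[[0.2, 0.2], [-0.3, 0.1], [-0.1, 0.1], [0.1, 0.1], [-0.1, 0.5], [-0.2, -0.0], [0.5, -0.3], [0.0, -0.5], [-0.1, -0.2]]
s [ 0.60615149 -0.04160417  0.16704398] 0.792217807502807
[[-0.4, -0.2], [-0.3, -0.1], [-0.2, 0.2], [-0.2, 0.4], [-0.5, 0.9], [-1.2, -1.5], [0.8, -1.4], [1.5, -0.1], [1.0, 0.3]]
ts [ 0.60789309 -0.04098038  0.17014423] 0.7805536435449008
[[0.3, 0.6], [-0.1, 0.6], [0.1, 0.7], [0.3, 0.8], [0.1, 1.3], [0.1, 0.3], [0.9, 0.6], [0.1, 0.4], [-0.2, 0.2], [-0.1, -0.6], [-0.0, -0.5], [0.2, -0.3], [0.3, -0.2], [0.1, 0.2], [-0.9, -1.7], [0.9, -1.7], [2.1, -0.9], [1.9, -0.2]]
knob f,s [-0.18762923 -0.26810435] world [[0.49140294 0.12748967 0.16289239]]
side pred [[261.92446239 221.87874035]]
```

Run:
```python
import cv2,numpy as np
a=cv2.imread('pics/side0.png')[180:270,235:325]; b=cv2.resize(a,None,fx=6,fy=6,interpolation=cv2.INTER_CUBIC)
cv2.imwrite('pics/sidez.png',np.clip(b.astype(float)*1.6+20,0,255))
```

```text
[ WARN:0@0.075] global loadsave.cpp:1063 imwrite_ Unsupported depth image for selected encoder is fallbacked to CV_8U.
```

View pics/sidez.png

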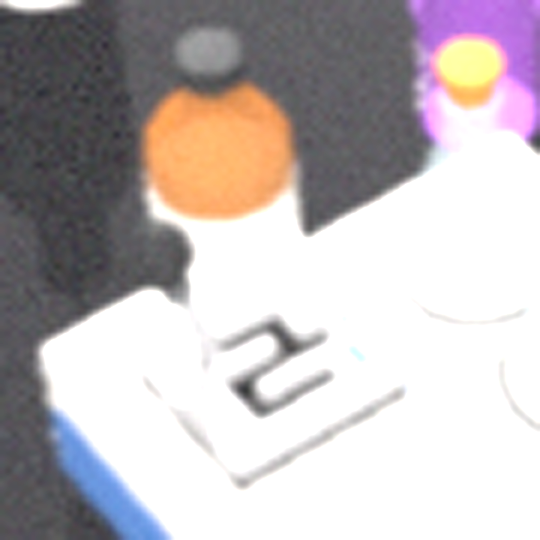

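```bash
cat > wp.py <<'E'
from h import *
p=np.load('pose.npy')
for n,f,s in [('start',-.19,-.28),('LB',.24,-.28),('MB',.24,0),('MF',-.24,0),('RF',-.24,.28),('RB',.24,.28)]:
    print(n,w(p,knob(f,s)).round(4))
for i,y in enumerate((-46,-78,-110,-142,-174)): print('sw',i+1,w(p,np.array([[-80,y,138],[-44,y,138]])/1e3).round(4).tolist())
E
python3 wp.py
python3 - <<'E'
from h import *
from workcell import arm
I=arm.camera_info('top')
for n,px,z in [('reag',(232,245),.15),('wash',(157,243),.17),('drop',(177,306),.11),('burner',(408,205),.1),('flask1stop',(261,217),.19)]:
    g=least_squares(lambda q:(proj(I,[[q[0],q[1],z]])-px).ravel(),[.6,0]);print(n,g.x.round(3))
E
```

```text
start [[0.4909 0.129  0.1624]]
LB [[0.5455 0.1383 0.161 ]]
MB [[0.553  0.1018 0.1661]]
MF [[0.4898 0.0909 0.1661]]
RF [[0.4973 0.0544 0.161 ]]
RB [[0.5581 0.0648 0.161 ]]
sw 1 [[0.5368, -0.0999, 0.138], [0.5723, -0.0938, 0.138]]
sw 2 [[0.5423, -0.1314, 0.138], [0.5777, -0.1253, 0.138]]
sw 3 [[0.5477, -0.1629, 0.138], [0.5832, -0.1568, 0.138]]
sw 4 [[0.5531, -0.1945, 0.138], [0.5886, -0.1884, 0.138]]
sw 5 [[0.5585, -0.226, 0.138], [0.594, -0.2199, 0.138]]
reag [0.56  0.233]
wash [0.56  0.465]
drop [0.365 0.409]
burner [ 0.702 -0.323]
flask1stop [0.645 0.141]
```

{"api": "jog_arm", "payload": {
  "plan": [
    {"tz": 0.06,"fingers": 0.065},
    {"tz": 0.11,"tx": 0.01,"ty": -0.03,"turn": -0.08},
    {"tz": 0.12,"tx": 0.03,"ty": -0.08,"turn": -0.2},
    {"tz": 0.12,"tx": 0.05,"ty": -0.13,"turn": -0.32},
    {"tz": 0.12,"tx": 0.075,"ty": -0.18,"turn": -0.44},
    {"tz": 0.12,"tx": 0.1,"ty": -0.235,"turn": -0.56},
    {"tz": 0.12,"tx": 0.12,"ty": -0.29,"turn": -0.68},
    {"tz": 0.12,"tx": 0.145,"ty": -0.345,"turn": -0.8},
    {"tz": 0.12,"tx": 0.165,"ty": -0.395,"turn": -0.9},
    {"tz": 0.1,"tx": 0.185,"ty": -0.44,"turn": -0.957},
    {"tz": 0.06,"tx": 0.201,"ty": -0.481,"turn": -0.957},
    {"tz": 0.04,"tx": 0.201,"ty": -0.481,"turn": -0.957}
  ]
}}

```text
invalid input
```

Run:
```python
from workcell import arm
import cv2
s=arm.observe(); print({k:s[k].round(4) if hasattr(s[k],'round') else s[k] for k in('time_s','eef_pos','ee_rot','wrist_force','opening','qpos')})
for n,(x,y,w,h),f in (("side",(200,130,220,200),3),("top",(200,150,220,160),3)):
    im=arm.camera(n)[y:y+h,x:x+w,::-1]; cv2.imwrite(f"pics/{n}1.png",cv2.resize(im,None,fx=f,fy=f))
```

```text
{'time_s': 0.1, 'eef_pos': array([0.2896, 0.6091, 0.2304]), 'ee_rot': array([[-9.031e-01,  4.294e-01, -6.000e-04],
       [ 4.294e-01,  9.031e-01, -1.500e-03],
       [-1.000e-04, -1.600e-03, -1.000e+00]]), 'wrist_force': array([ 0.2911, -1.0859,  0.1116]), 'opening': 0.9954001840134084, 'qpos': array([-1.2351,  0.4777,  0.0223,  1.5563, -0.0115,  1.1093, -0.0831])}
```

View pics/side1.png

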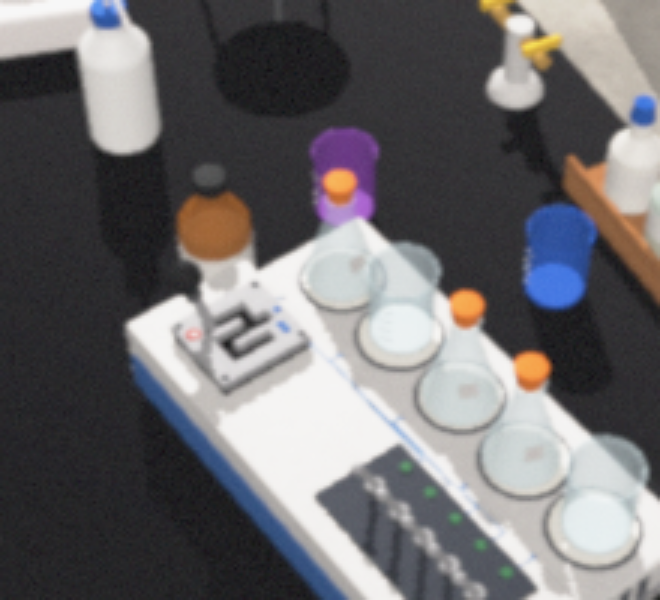

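View pics/top1.png

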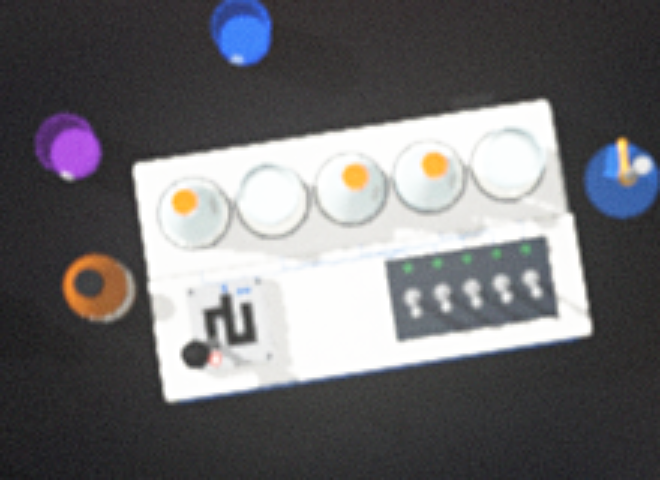

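The call was refused, so nothing moved and the pictures show the same scene as before. I'll resend it with every key in each row.

{"api": "jog_arm", "payload": {
  "plan": [
    {"fingers": 0.065,"tx": 0,"ty": 0,"tz": 0.06,"turn": 0},
    {"fingers": 0.065,"tz": 0.11,"tx": 0.01,"ty": -0.03,"turn": -0.08},
    {"fingers": 0.065,"tz": 0.12,"tx": 0.03,"ty": -0.08,"turn": -0.2},
    {"fingers": 0.065,"tz": 0.12,"tx": 0.05,"ty": -0.13,"turn": -0.32},
    {"fingers": 0.065,"tz": 0.12,"tx": 0.075,"ty": -0.18,"turn": -0.44},
    {"fingers": 0.065,"tz": 0.12,"tx": 0.1,"ty": -0.235,"turn": -0.56},
    {"fingers": 0.065,"tz": 0.12,"tx": 0.12,"ty": -0.29,"turn": -0.68},
    {"fingers": 0.065,"tz": 0.12,"tx": 0.145,"ty": -0.345,"turn": -0.8},
    {"fingers": 0.065,"tz": 0.12,"tx": 0.165,"ty": -0.395,"turn": -0.9},
    {"fingers": 0.065,"tz": 0.1,"tx": 0.185,"ty": -0.44,"turn": -0.957},
    {"fingers": 0.065,"tz": 0.06,"tx": 0.201,"ty": -0.481,"turn": -0.957},
    {"fingers": 0.065,"tz": 0.04,"tx": 0.201,"ty": -0.481,"turn": -0.957}
  ],
  "force": 20
}}

```text
time_s: 1.7
eef_pos: [0.4909, 0.1241, 0.2697]
ee_rot: [[-0.162, 0.987, -0.001], [0.987, 0.162, -0.002], [-0.002, -0.002, -1.0]]
wrist_force: [0.2, 0.2, -0.1]
opening: 0.761
```

```bash
cat > look.py <<'E'
from workcell import arm
import cv2,sys
t=sys.argv[1]
for n,(x,y,w,h),f in (("side",(200,130,220,200),3),("top",(200,150,220,160),3)):
    im=arm.camera(n)[y:y+h,x:x+w,::-1]; cv2.imwrite(f"pics/{n}{t}.png",cv2.resize(im,None,fx=f,fy=f,interpolation=cv2.INTER_CUBIC))
s=arm.observe(); print({k:s[k].round(4) if hasattr(s[k],'round') else s[k] for k in('time_s','eef_pos','ee_rot','wrist_force','opening','qpos')})
E
python3 look.py 2
```

```text
{'time_s': 1.8, 'eef_pos': array([0.4895, 0.1274, 0.2692]), 'ee_rot': array([[-0.1675,  0.9859, -0.004 ],
       [ 0.9859,  0.1675, -0.0019],
       [-0.0013, -0.0042, -1.    ]]), 'wrist_force': array([ 0.111 , -0.2511,  0.3171]), 'opening': 0.7598087184765, 'qpos': array([-0.7623,  0.1617,  0.4362,  1.9281, -0.0769,  1.0723, -0.1257])}
```

View pics/side2.png

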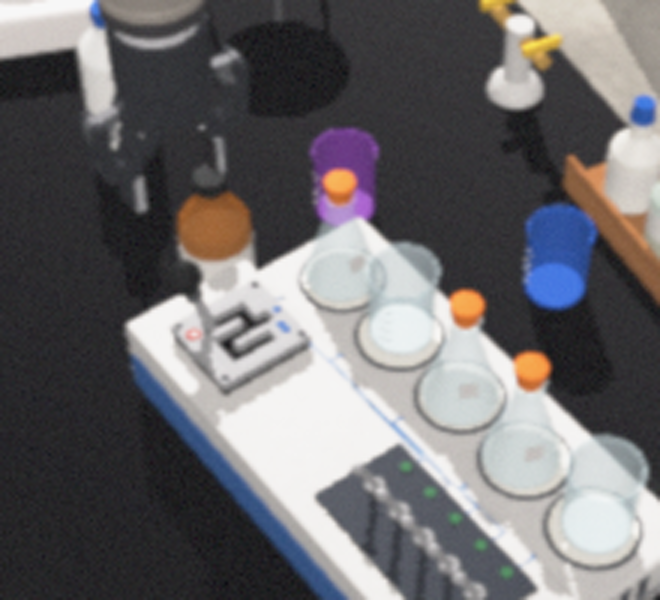

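View pics/top2.png

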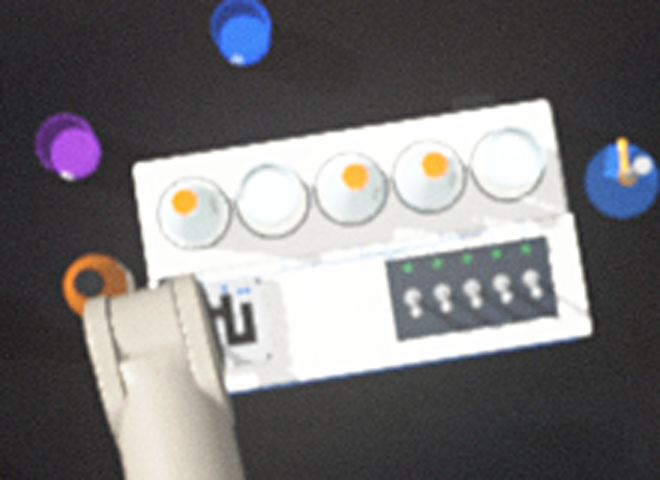

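{"api": "jog_arm", "payload": {
  "plan": [
    {"fingers": 0.065,"tx": 0,"ty": 0,"tz": -0.03,"turn": 0},
    {"fingers": 0.065,"tx": 0,"ty": 0,"tz": -0.06,"turn": 0},
    {"fingers": 0.065,"tx": 0,"ty": 0,"tz": -0.09,"turn": 0},
    {"fingers": 0.065,"tx": 0,"ty": 0,"tz": -0.115,"turn": 0},
    {"fingers": 0.065,"tx": 0,"ty": 0,"tz": -0.127,"turn": 0},
    {"fingers": 0.065,"tx": 0,"ty": 0,"tz": -0.127,"turn": 0}
  ]
}}

```text
time_s: 2.55
eef_pos: [0.4908, 0.1291, 0.1445]
ee_rot: [[-0.17, 0.985, -0.0], [0.985, 0.17, -0.0], [0.0, -0.0, -1.0]]
wrist_force: [0.0, 0.3, -0.3]
opening: 0.764
```

```bash
python3 look.py 3
```

```text
{'time_s': 2.65, 'eef_pos': array([0.4916, 0.1291, 0.1454]), 'ee_rot': array([[-1.695e-01,  9.855e-01,  1.500e-03],
       [ 9.855e-01,  1.695e-01,  8.000e-04],
       [ 5.000e-04,  1.600e-03, -1.000e+00]]), 'wrist_force': array([-0.2106,  0.1941, -0.0911]), 'opening': 0.7572766534495349, 'qpos': array([-0.7128,  0.3267,  0.403 ,  2.0551, -0.1784,  0.7907, -0.0328])}
```

View pics/side3.png

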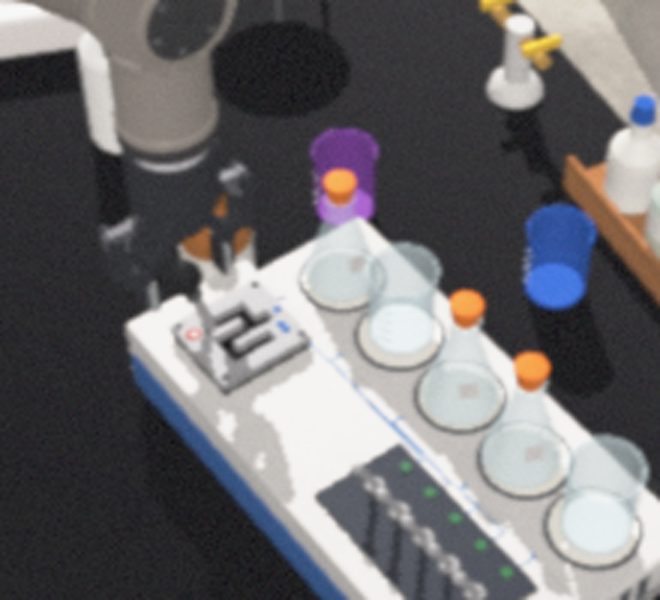

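The fingers straddle the knob, with tips at about (150,295) and (228,255) in the crop, and there is no contact. I'll close on it.

{"api": "jog_arm", "payload": {
  "plan": [
    {"fingers": 0.04,"tx": 0,"ty": 0,"tz": -0.004,"turn": 0},
    {"fingers": 0.02,"tx": 0,"ty": 0,"tz": -0.004,"turn": 0},
    {"fingers": 0.02,"tx": 0,"ty": 0,"tz": -0.004,"turn": 0},
    {"fingers": 0.02,"tx": 0,"ty": 0,"tz": -0.004,"turn": 0}
  ],
  "force": 25
}}

```text
time_s: 3.15
eef_pos: [0.4909, 0.1288, 0.1406]
ee_rot: [[-0.169, 0.986, 0.0], [0.986, 0.169, 0.0], [0.0, 0.0, -1.0]]
wrist_force: [-2.1, 0.3, 3.8]
opening: 0.36
```

{"api": "jog_arm", "payload": {
  "plan": [
    {"fingers": 0.02,"tx": 0.01,"ty": 0.0018,"tz": 0.001,"turn": 0},
    {"fingers": 0.02,"tx": 0.02,"ty": 0.0035,"tz": 0.002,"turn": 0},
    {"fingers": 0.02,"tx": 0.03,"ty": 0.0052,"tz": 0.002,"turn": 0},
    {"fingers": 0.02,"tx": 0.04,"ty": 0.007,"tz": 0.001,"turn": 0},
    {"fingers": 0.02,"tx": 0.05,"ty": 0.0087,"tz": 0,"turn": 0},
    {"fingers": 0.02,"tx": 0.05,"ty": 0.0087,"tz": 0,"turn": 0}
  ]
}}

```text
time_s: 3.9
eef_pos: [0.5406, 0.137, 0.1397]
ee_rot: [[-0.169, 0.986, -0.001], [0.986, 0.169, -0.001], [-0.001, -0.001, -1.0]]
wrist_force: [-2.0, -0.6, -1.4]
opening: 0.358
```

Moving freely. I'll push gently to the end wall.

{"api": "jog_arm", "payload": {
  "plan": [
    {"fingers": 0.02,"tx": 0.004,"ty": 0.0007,"tz": -0.001,"turn": 0},
    {"fingers": 0.02,"tx": 0.004,"ty": 0.0007,"tz": -0.001,"turn": 0}
  ]
}}

```text
time_s: 4.15
eef_pos: [0.5446, 0.1379, 0.1392]
ee_rot: [[-0.169, 0.986, -0.001], [0.986, 0.169, -0.0], [-0.0, -0.001, -1.0]]
wrist_force: [-3.1, -0.5, 0.1]
opening: 0.355
```

{"api": "jog_arm", "payload": {
  "plan": [
    {"fingers": 0.02,"tx": 0.003,"ty": 0.0005,"tz": -0.001,"turn": 0},
    {"fingers": 0.02,"tx": 0.003,"ty": 0.0005,"tz": -0.001,"turn": 0}
  ]
}}

```text
time_s: 4.4
eef_pos: [0.5472, 0.1383, 0.1383]
ee_rot: [[-0.169, 0.986, -0.002], [0.986, 0.169, -0.0], [0.0, -0.002, -1.0]]
wrist_force: [-5.7, -1.4, 3.8]
opening: 0.353
```

{"api": "jog_arm", "payload": {
  "plan": [
    {"fingers": 0.02,"tx": 0.003,"ty": 0.0005,"tz": 0,"turn": 0},
    {"fingers": 0.02,"tx": 0.003,"ty": 0.0005,"tz": 0,"turn": 0}
  ]
}}

```text
time_s: 4.65
eef_pos: [0.5479, 0.1385, 0.138]
ee_rot: [[-0.169, 0.986, -0.007], [0.986, 0.169, -0.001], [0.0, -0.007, -1.0]]
wrist_force: [-13.1, -1.9, 10.6]
opening: 0.354
```

{"api": "jog_arm", "payload": {
  "plan": [
    {"fingers": 0.02,"tx": -0.004,"ty": 0,"tz": 0.001,"turn": 0},
    {"fingers": 0.02,"tx": -0.0035,"ty": -0.006,"tz": 0.002,"turn": 0},
    {"fingers": 0.02,"tx": -0.0022,"ty": -0.012,"tz": 0.004,"turn": 0}
  ]
}}

```text
time_s: 5.03
eef_pos: [0.5488, 0.1268, 0.1419]
ee_rot: [[-0.169, 0.986, 0.0], [0.986, 0.169, 0.0], [-0.0, 0.0, -1.0]]
wrist_force: [-0.3, 0.7, -11.0]
opening: 0.358
```

{"api": "jog_arm", "payload": {
  "plan": [
    {"fingers": 0.02,"tx": 0.0015,"ty": -0.007,"tz": -0.001,"turn": 0},
    {"fingers": 0.02,"tx": 0.003,"ty": -0.014,"tz": 0.0,"turn": 0},
    {"fingers": 0.02,"tx": 0.004,"ty": -0.021,"tz": 0.001,"turn": 0},
    {"fingers": 0.02,"tx": 0.004,"ty": -0.021,"tz": 0.001,"turn": 0}
  ]
}}

```text
time_s: 5.52
eef_pos: [0.5538, 0.105, 0.1438]
ee_rot: [[-0.168, 0.986, 0.002], [0.986, 0.168, -0.0], [-0.001, 0.002, -1.0]]
wrist_force: [1.5, 0.4, -1.3]
opening: 0.355
```

{"api": "jog_arm", "payload": {
  "plan": [
    {"fingers": 0.02,"tx": 0.0,"ty": -0.004,"tz": 0.0,"turn": 0},
    {"fingers": 0.02,"tx": 0.0,"ty": -0.004,"tz": 0.0,"turn": 0}
  ]
}}

```text
time_s: 5.78
eef_pos: [0.5536, 0.102, 0.1439]
ee_rot: [[-0.169, 0.986, 0.002], [0.986, 0.169, 0.001], [0.0, 0.002, -1.0]]
wrist_force: [1.5, 2.0, 1.2]
opening: 0.355
```

{"api": "jog_arm", "payload": {
  "plan": [
    {"fingers": 0.02,"tx": -0.01,"ty": -0.0017,"tz": 0.002,"turn": 0},
    {"fingers": 0.02,"tx": -0.02,"ty": -0.0034,"tz": 0.003,"turn": 0},
    {"fingers": 0.02,"tx": -0.03,"ty": -0.0052,"tz": 0.004,"turn": 0},
    {"fingers": 0.02,"tx": -0.04,"ty": -0.0069,"tz": 0.003,"turn": 0},
    {"fingers": 0.02,"tx": -0.05,"ty": -0.0086,"tz": 0.002,"turn": 0},
    {"fingers": 0.02,"tx": -0.058,"ty": -0.01,"tz": 0.0005,"turn": 0},
    {"fingers": 0.02,"tx": -0.058,"ty": -0.01,"tz": 0.0005,"turn": 0}
  ]
}}

```text
time_s: 6.65
eef_pos: [0.4938, 0.0917, 0.1441]
ee_rot: [[-0.169, 0.986, -0.001], [0.986, 0.169, -0.0], [0.0, -0.001, -1.0]]
wrist_force: [-0.4, -0.1, 7.9]
opening: 0.354
```

{"api": "jog_arm", "payload": {
  "plan": [
    {"fingers": 0.02,"tx": -0.004,"ty": -0.0007,"tz": 0,"turn": 0},
    {"fingers": 0.02,"tx": -0.004,"ty": -0.0007,"tz": 0,"turn": 0}
  ]
}}

```text
time_s: 6.9
eef_pos: [0.4907, 0.0911, 0.1439]
ee_rot: [[-0.169, 0.986, 0.0], [0.986, 0.169, -0.0], [-0.0, 0.0, -1.0]]
wrist_force: [4.2, -0.5, 4.3]
opening: 0.355
```

{"api": "jog_arm", "payload": {
  "plan": [
    {"fingers": 0.02,"tx": -0.003,"ty": -0.0005,"tz": 0,"turn": 0},
    {"fingers": 0.02,"tx": -0.003,"ty": -0.0005,"tz": 0,"turn": 0}
  ]
}}

```text
time_s: 7.15
eef_pos: [0.4899, 0.091, 0.1439]
ee_rot: [[-0.169, 0.986, 0.005], [0.986, 0.169, 0.0], [-0.001, 0.005, -1.0]]
wrist_force: [11.8, 0.5, -5.3]
opening: 0.354
```

{"api": "jog_arm", "payload": {
  "plan": [
    {"fingers": 0.02,"tx": 0.004,"ty": 0,"tz": 0,"turn": 0},
    {"fingers": 0.02,"tx": 0.0055,"ty": -0.007,"tz": 0,"turn": 0},
    {"fingers": 0.02,"tx": 0.007,"ty": -0.014,"tz": -0.001,"turn": 0},
    {"fingers": 0.02,"tx": 0.0085,"ty": -0.021,"tz": -0.002,"turn": 0},
    {"fingers": 0.02,"tx": 0.01,"ty": -0.028,"tz": -0.0035,"turn": 0},
    {"fingers": 0.02,"tx": 0.011,"ty": -0.034,"tz": -0.005,"turn": 0},
    {"fingers": 0.02,"tx": 0.011,"ty": -0.034,"tz": -0.005,"turn": 0}
  ]
}}

```text
time_s: 8.02
eef_pos: [0.4979, 0.0565, 0.1384]
ee_rot: [[-0.169, 0.986, -0.002], [0.986, 0.169, -0.0], [-0.0, -0.002, -1.0]]
wrist_force: [1.1, 0.0, 2.3]
opening: 0.355
```

{"api": "jog_arm", "payload": {
  "plan": [
    {"fingers": 0.02,"tx": 0.0005,"ty": -0.003,"tz": 0,"turn": 0},
    {"fingers": 0.02,"tx": 0.0005,"ty": -0.003,"tz": 0,"turn": 0}
  ]
}}

```text
time_s: 8.28
eef_pos: [0.4984, 0.0544, 0.1381]
ee_rot: [[-0.17, 0.985, -0.002], [0.985, 0.17, 0.0], [0.0, -0.001, -1.0]]
wrist_force: [3.6, 2.9, -4.3]
opening: 0.357
```

{"api": "jog_arm", "payload": {
  "plan": [
    {"fingers": 0.02,"tx": 0.0,"ty": -0.002,"tz": 0,"turn": 0},
    {"fingers": 0.02,"tx": 0.0,"ty": -0.002,"tz": 0,"turn": 0}
  ]
}}

```text
time_s: 8.52
eef_pos: [0.4985, 0.0531, 0.1379]
ee_rot: [[-0.171, 0.985, -0.001], [0.985, 0.171, 0.001], [0.001, -0.001, -1.0]]
wrist_force: [4.8, 4.8, -7.8]
opening: 0.355
```

{"api": "jog_arm", "payload": {
  "plan": [
    {"fingers": 0.02,"tx": 0.01,"ty": 0.0032,"tz": 0.001,"turn": 0},
    {"fingers": 0.02,"tx": 0.02,"ty": 0.005,"tz": 0.003,"turn": 0},
    {"fingers": 0.02,"tx": 0.03,"ty": 0.0067,"tz": 0.003,"turn": 0},
    {"fingers": 0.02,"tx": 0.04,"ty": 0.0084,"tz": 0.003,"turn": 0},
    {"fingers": 0.02,"tx": 0.05,"ty": 0.0101,"tz": 0.001,"turn": 0},
    {"fingers": 0.02,"tx": 0.058,"ty": 0.0115,"tz": 0,"turn": 0},
    {"fingers": 0.02,"tx": 0.058,"ty": 0.0115,"tz": 0,"turn": 0}
  ]
}}

```text
time_s: 9.4
eef_pos: [0.5573, 0.0629, 0.1384]
ee_rot: [[-0.169, 0.986, -0.001], [0.986, 0.169, -0.001], [-0.001, -0.001, -1.0]]
wrist_force: [-1.6, -1.2, 0.7]
opening: 0.358
```

{"api": "jog_arm", "payload": {
  "plan": [
    {"fingers": 0.02,"tx": 0.004,"ty": 0.0007,"tz": 0,"turn": 0},
    {"fingers": 0.02,"tx": 0.004,"ty": 0.0007,"tz": 0,"turn": 0}
  ]
}}

```text
time_s: 9.65
eef_pos: [0.5601, 0.0636, 0.1382]
ee_rot: [[-0.169, 0.986, -0.002], [0.986, 0.169, -0.001], [-0.0, -0.002, -1.0]]
wrist_force: [-4.1, -2.0, 0.6]
opening: 0.358
```

{"api": "jog_arm", "payload": {
  "plan": [
    {"fingers": 0.02,"tx": 0.001,"ty": 0,"tz": 0,"turn": 0},
    {"fingers": 0.05,"tx": 0.0,"ty": 0,"tz": 0,"turn": 0},
    {"fingers": 0.05,"tx": 0.0,"ty": 0,"tz": 0,"turn": 0},
    {"fingers": 0.05,"tx": 0.0,"ty": 0,"tz": 0,"turn": 0},
    {"fingers": 0.05,"tx": 0.0,"ty": 0,"tz": 0.03,"turn": 0},
    {"fingers": 0.05,"tx": 0.0,"ty": 0,"tz": 0.07,"turn": 0},
    {"fingers": 0.05,"tx": -0.04,"ty": -0.04,"tz": 0.1,"turn": 0},
    {"fingers": 0.0,"tx": -0.06,"ty": -0.1,"tz": 0.1,"turn": 0},
    {"fingers": 0.0,"tx": -0.06,"ty": -0.14,"tz": 0.1,"turn": 0},
    {"fingers": 0.0,"tx": -0.06,"ty": -0.165,"tz": 0.1,"turn": 0},
    {"fingers": 0.0,"tx": -0.06,"ty": -0.165,"tz": 0.1,"turn": 0}
  ]
}}

```text
time_s: 11.02
eef_pos: [0.5011, -0.1032, 0.2392]
ee_rot: [[-0.165, 0.986, 0.001], [0.986, 0.165, -0.0], [-0.001, 0.001, -1.0]]
wrist_force: [0.3, 0.1, -0.3]
opening: 0.003
```

```bash
python3 look.py 4
```

```text
{'time_s': 11.125, 'eef_pos': array([ 0.5014, -0.1003,  0.2389]), 'ee_rot': array([[-1.694e-01,  9.855e-01,  5.000e-04],
       [ 9.855e-01,  1.694e-01,  4.000e-04],
       [ 3.000e-04,  5.000e-04, -1.000e+00]]), 'wrist_force': array([ 0.6233,  0.786 , -0.8185]), 'opening': 0.0017216679322011757, 'qpos': array([-0.3924,  0.2113,  0.546 ,  1.9618, -0.1302,  1.002 ,  0.3842])}
```

View pics/side4.png

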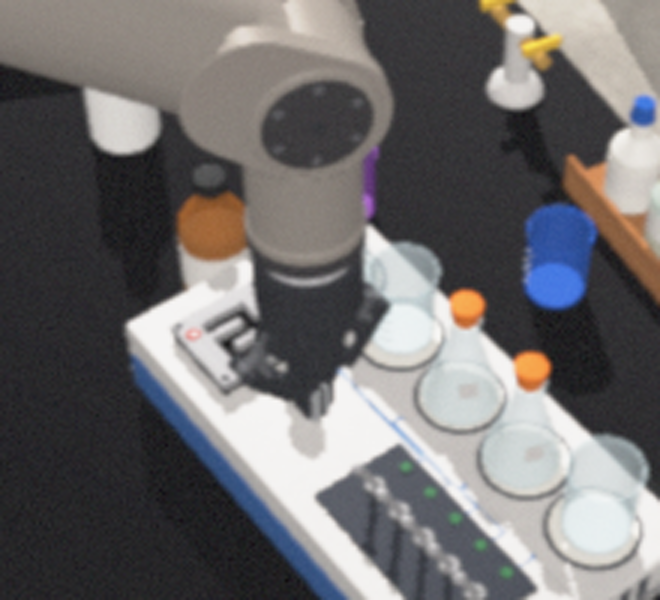

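View pics/top4.png

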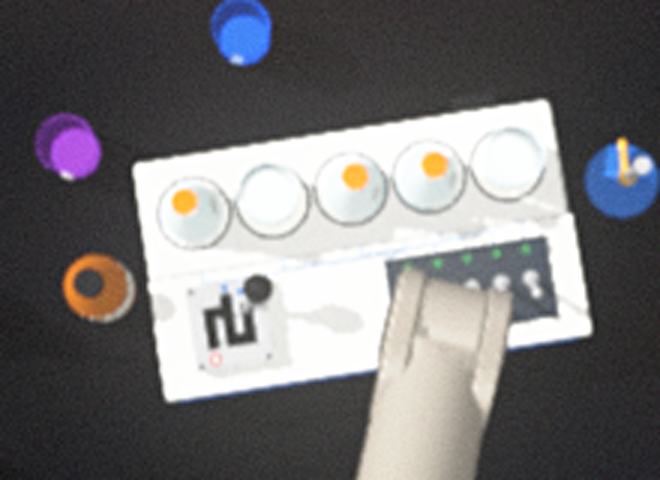

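Run:
```python
from h import *
from workcell import arm
p=np.load('pose.npy');I=arm.camera_info('top')
kp=(258.5/3-.17+200,289/3-.17+150)
g=least_squares(lambda q:(proj(I,w(p,knob(*q)))-kp).ravel(),[.2,.28]);print(g.x)
for i,y in ((1,-46),(3,-110),(4,-142)): print(i,w(p,np.array([[-115,y,130],[-64,y,130]])/1e3).round(4).tolist())
```

```text
[0.24484915 0.28393371]
1 [[0.5023, -0.1058, 0.13], [0.5526, -0.0972, 0.13]]
3 [[0.5132, -0.1689, 0.13], [0.5634, -0.1602, 0.13]]
4 [[0.5186, -0.2004, 0.13], [0.5689, -0.1918, 0.13]]
```

The lever reads fore 0.245 and side 0.284, so it is home in the fast slot. Next I'll lower the shut fingers in front of switch 1.

{"api": "jog_arm", "payload": {
  "plan": [
    {"fingers": 0,"tx": 0.001,"ty": -0.0055,"tz": -0.03,"turn": 0},
    {"fingers": 0,"tx": 0.001,"ty": -0.0055,"tz": -0.065,"turn": 0},
    {"fingers": 0,"tx": 0.001,"ty": -0.0055,"tz": -0.095,"turn": 0},
    {"fingers": 0,"tx": 0.001,"ty": -0.0055,"tz": -0.109,"turn": 0},
    {"fingers": 0,"tx": 0.001,"ty": -0.0055,"tz": -0.109,"turn": 0}
  ]
}}

```text
time_s: 11.75
eef_pos: [0.502, -0.1056, 0.1293]
ee_rot: [[-0.17, 0.985, -0.001], [0.985, 0.17, 0.0], [0.0, -0.001, -1.0]]
wrist_force: [-0.2, -0.2, 0.0]
opening: -0.002
```

```bash
python3 look.py 5
```

```text
{'time_s': 11.85, 'eef_pos': array([ 0.503 , -0.1062,  0.1307]), 'ee_rot': array([[-1.697e-01,  9.855e-01,  1.500e-03],
       [ 9.855e-01,  1.697e-01,  0.000e+00],
       [-2.000e-04,  1.400e-03, -1.000e+00]]), 'wrist_force': array([-0.0904, -0.2735,  0.15  ]), 'opening': 0.00197152958916288, 'qpos': array([-0.3172,  0.3724,  0.4976,  2.0578, -0.2531,  0.7678,  0.5053])}
```

View pics/side5.png

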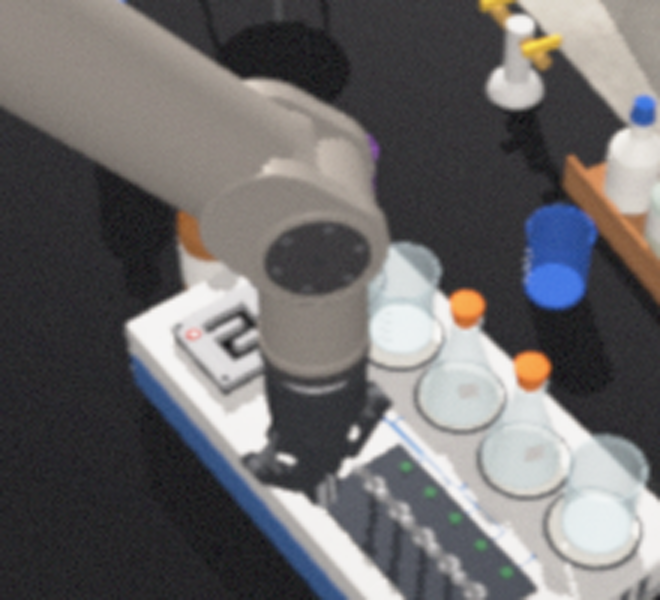

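The finger tips are at about (328,490), right in front of bat 1 with its tip at about (370,483). Pushing now.

{"api": "jog_arm", "payload": {
  "plan": [
    {"fingers": 0,"tx": 0.01,"ty": 0.0017,"tz": 0,"turn": 0},
    {"fingers": 0,"tx": 0.02,"ty": 0.0034,"tz": 0,"turn": 0},
    {"fingers": 0,"tx": 0.03,"ty": 0.0052,"tz": 0,"turn": 0},
    {"fingers": 0,"tx": 0.04,"ty": 0.0069,"tz": 0,"turn": 0},
    {"fingers": 0,"tx": 0.05,"ty": 0.0086,"tz": 0,"turn": 0},
    {"fingers": 0,"tx": 0.05,"ty": 0.0086,"tz": 0,"turn": 0}
  ]
}}

```text
time_s: 12.6
eef_pos: [0.5534, -0.0974, 0.1298]
ee_rot: [[-0.17, 0.985, 0.001], [0.985, 0.17, -0.0], [-0.0, 0.001, -1.0]]
wrist_force: [-0.2, 0.8, -0.1]
opening: -0.001
```

Now retreat, lift and look.

{"api": "jog_arm", "payload": {
  "plan": [
    {"fingers": 0,"tx": -0.03,"ty": -0.005,"tz": 0,"turn": 0},
    {"fingers": 0,"tx": -0.055,"ty": -0.0095,"tz": 0.01,"turn": 0},
    {"fingers": 0,"tx": -0.055,"ty": -0.0095,"tz": 0.05,"turn": 0},
    {"fingers": 0,"tx": -0.055,"ty": -0.0095,"tz": 0.1,"turn": 0},
    {"fingers": 0,"tx": -0.055,"ty": -0.0095,"tz": 0.1,"turn": 0}
  ]
}}

```text
time_s: 13.22
eef_pos: [0.4994, -0.1079, 0.2333]
ee_rot: [[-0.169, 0.986, 0.008], [0.986, 0.169, 0.001], [-0.001, 0.007, -1.0]]
wrist_force: [0.2, 0.0, -0.2]
opening: -0.002
```

```bash
sed -i 's/(200,130,220,200),3/(240,180,200,190),4/' look.py; python3 look.py 6
```

```text
{'time_s': 13.325, 'eef_pos': array([ 0.4971, -0.1072,  0.2299]), 'ee_rot': array([[-1.694e-01,  9.855e-01,  9.000e-04],
       [ 9.855e-01,  1.694e-01,  6.000e-04],
       [ 4.000e-04,  1.000e-03, -1.000e+00]]), 'wrist_force': array([-0.0722,  1.325 , -0.2817]), 'opening': -0.00032727329463765536, 'qpos': array([-0.3899,  0.2184,  0.5611,  1.979 , -0.1401,  0.9805,  0.4088])}
```

View pics/side6.png

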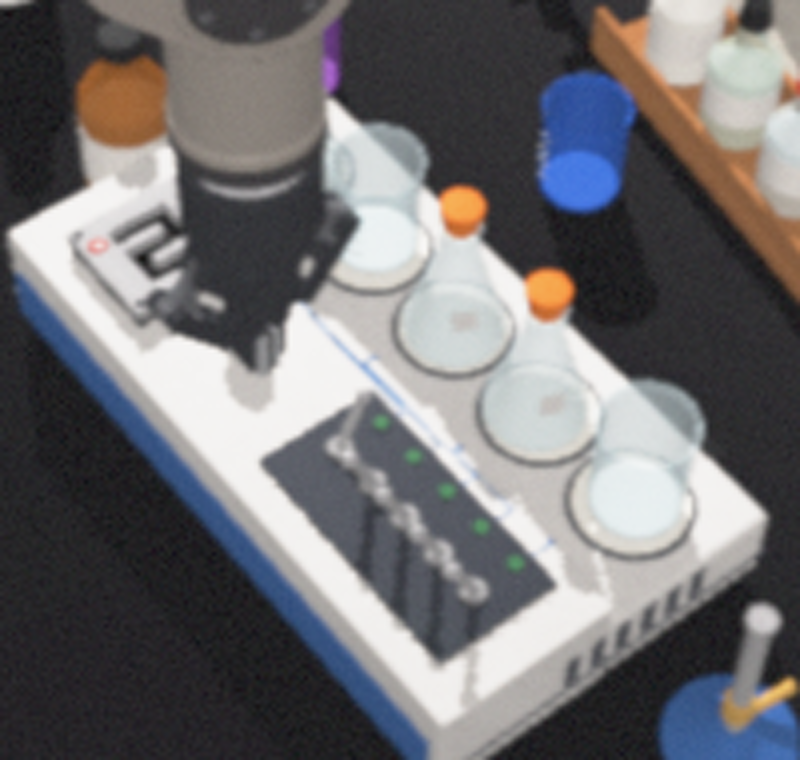

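Bat 1 now leans back, with its tip at about (365,400), and the others are still off. Switch 3 is next.

{"api": "jog_arm", "payload": {
  "plan": [
    {"fingers": 0,"tx": 0.008,"ty": -0.03,"tz": 0,"turn": 0},
    {"fingers": 0,"tx": 0.0155,"ty": -0.0617,"tz": -0.01,"turn": 0},
    {"fingers": 0,"tx": 0.0155,"ty": -0.0617,"tz": -0.04,"turn": 0},
    {"fingers": 0,"tx": 0.0155,"ty": -0.0617,"tz": -0.08,"turn": 0},
    {"fingers": 0,"tx": 0.0155,"ty": -0.0617,"tz": -0.1,"turn": 0},
    {"fingers": 0,"tx": 0.0155,"ty": -0.0617,"tz": -0.1,"turn": 0}
  ]
}}

```text
time_s: 14.08
eef_pos: [0.5103, -0.1686, 0.1271]
ee_rot: [[-0.169, 0.986, -0.006], [0.986, 0.169, 0.0], [0.001, -0.006, -1.0]]
wrist_force: [0.7, 0.7, -1.3]
opening: 0.001
```

```bash
python3 look.py 7
```

```text
{'time_s': 14.175, 'eef_pos': array([ 0.5123, -0.1692,  0.1295]), 'ee_rot': array([[-1.689e-01,  9.856e-01, -1.200e-03],
       [ 9.856e-01,  1.689e-01, -2.000e-04],
       [ 0.000e+00, -1.200e-03, -1.000e+00]]), 'wrist_force': array([-0.3449,  0.0141,  1.0912]), 'opening': 0.00011635608828250972, 'qpos': array([-0.214 ,  0.4213,  0.5277,  2.0006, -0.2921,  0.7944,  0.6524])}
```

View pics/side7.png

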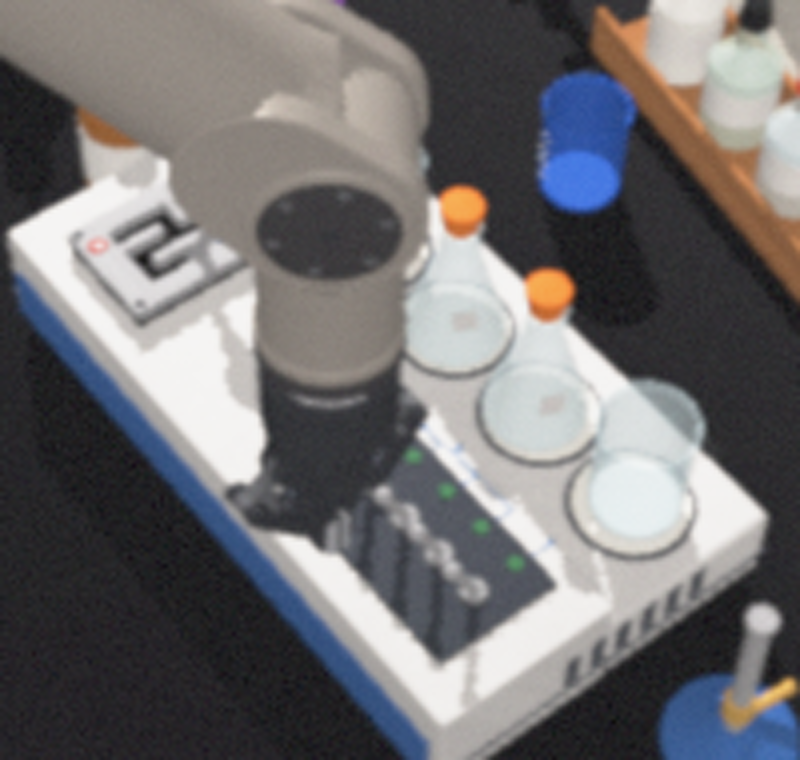

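The finger-to-bat offset matches that of switch 1, so I'm lined up on bat 3 at about (405,515). Pushing.

{"api": "jog_arm", "payload": {
  "plan": [
    {"fingers": 0,"tx": 0.01,"ty": 0.0017,"tz": 0,"turn": 0},
    {"fingers": 0,"tx": 0.02,"ty": 0.0034,"tz": 0,"turn": 0},
    {"fingers": 0,"tx": 0.03,"ty": 0.0052,"tz": 0,"turn": 0},
    {"fingers": 0,"tx": 0.04,"ty": 0.0069,"tz": 0,"turn": 0},
    {"fingers": 0,"tx": 0.05,"ty": 0.0086,"tz": 0,"turn": 0},
    {"fingers": 0,"tx": 0.05,"ty": 0.0086,"tz": 0,"turn": 0},
    {"fingers": 0,"tx": 0.03,"ty": 0.0052,"tz": 0,"turn": 0},
    {"fingers": 0,"tx": 0.0,"ty": 0,"tz": 0,"turn": 0},
    {"fingers": 0,"tx": -0.003,"ty": 0,"tz": 0.04,"turn": 0},
    {"fingers": 0,"tx": -0.003,"ty": 0,"tz": 0.09,"turn": 0},
    {"fingers": 0,"tx": -0.003,"ty": 0,"tz": 0.09,"turn": 0}
  ]
}}

```text
time_s: 15.55
eef_pos: [0.5118, -0.17, 0.2234]
ee_rot: [[-0.169, 0.986, 0.007], [0.986, 0.169, -0.0], [-0.002, 0.007, -1.0]]
wrist_force: [-0.4, 0.1, -0.0]
opening: -0.001
```

```bash
python3 look.py 8
```

```text
{'time_s': 15.65, 'eef_pos': array([ 0.5096, -0.1688,  0.2199]), 'ee_rot': array([[-1.695e-01,  9.855e-01,  9.000e-04],
       [ 9.855e-01,  1.695e-01,  5.000e-04],
       [ 3.000e-04,  1.000e-03, -1.000e+00]]), 'wrist_force': array([ 0.5017, -0.0832,  0.4833]), 'opening': 8.496265122569691e-05, 'qpos': array([-0.2811,  0.2907,  0.5917,  1.9297, -0.195 ,  0.9767,  0.5713])}
```

View pics/side8.png

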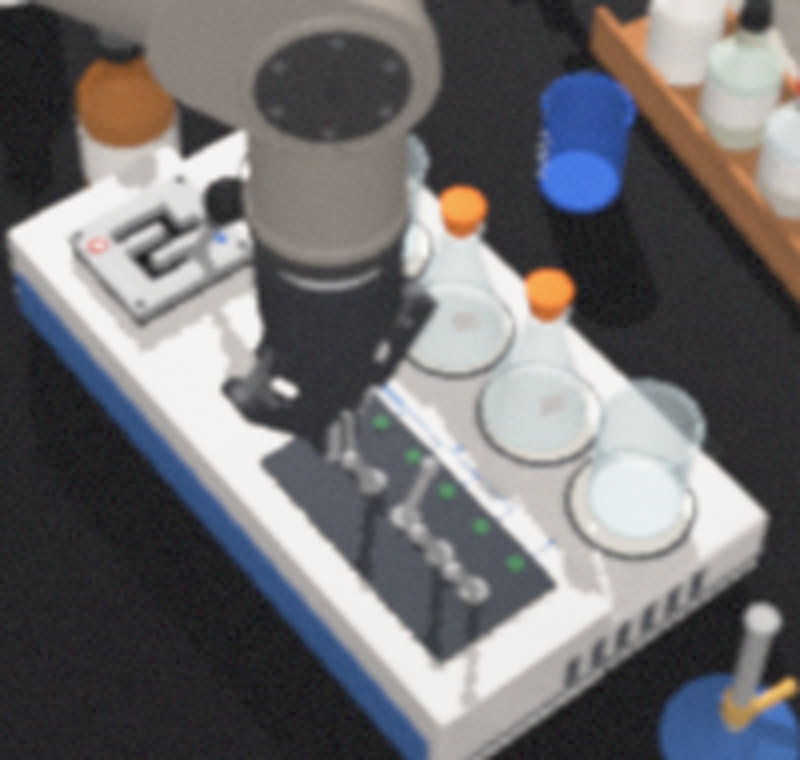

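Bat 3 is on, with its tip at about (430,465), and bats 2, 4 and 5 are off. Switch 4 is next.

{"api": "jog_arm", "payload": {
  "plan": [
    {"fingers": 0,"tx": 0.009,"ty": -0.0316,"tz": 0,"turn": 0},
    {"fingers": 0,"tx": 0.009,"ty": -0.0316,"tz": -0.03,"turn": 0},
    {"fingers": 0,"tx": 0.009,"ty": -0.0316,"tz": -0.07,"turn": 0},
    {"fingers": 0,"tx": 0.009,"ty": -0.0316,"tz": -0.09,"turn": 0},
    {"fingers": 0,"tx": 0.009,"ty": -0.0316,"tz": -0.09,"turn": 0}
  ]
}}

```text
time_s: 16.27
eef_pos: [0.5164, -0.2, 0.1271]
ee_rot: [[-0.169, 0.986, -0.006], [0.986, 0.169, 0.001], [0.002, -0.006, -1.0]]
wrist_force: [-1.1, -0.1, 0.5]
opening: -0.005
```

{"api": "jog_arm", "payload": {
  "plan": [
    {"fingers": 0,"tx": 0.01,"ty": 0.0017,"tz": 0,"turn": 0},
    {"fingers": 0,"tx": 0.02,"ty": 0.0034,"tz": 0,"turn": 0},
    {"fingers": 0,"tx": 0.03,"ty": 0.0052,"tz": 0,"turn": 0},
    {"fingers": 0,"tx": 0.04,"ty": 0.0069,"tz": 0,"turn": 0},
    {"fingers": 0,"tx": 0.05,"ty": 0.0086,"tz": 0,"turn": 0},
    {"fingers": 0,"tx": 0.05,"ty": 0.0086,"tz": 0,"turn": 0},
    {"fingers": 0,"tx": 0.03,"ty": 0.0052,"tz": 0,"turn": 0},
    {"fingers": 0,"tx": 0.0,"ty": 0,"tz": 0,"turn": 0},
    {"fingers": 0,"tx": -0.003,"ty": 0,"tz": 0.04,"turn": 0},
    {"fingers": 0,"tx": -0.01,"ty": 0,"tz": 0.09,"turn": 0},
    {"fingers": 0,"tx": -0.04,"ty": 0.04,"tz": 0.13,"turn": 0},
    {"fingers": 0,"tx": -0.04,"ty": 0.08,"tz": 0.15,"turn": 0}
  ]
}}

```text
time_s: 17.77
eef_pos: [0.4773, -0.1211, 0.2816]
ee_rot: [[-0.166, 0.986, 0.002], [0.986, 0.166, 0.001], [0.001, 0.002, -1.0]]
wrist_force: [1.1, 0.2, -0.4]
opening: 0.0
```

```bash
python3 look.py 9
```

```text
{'time_s': 17.875, 'eef_pos': array([ 0.4799, -0.1164,  0.282 ]), 'ee_rot': array([[-0.1754,  0.9845,  0.0044],
       [ 0.9845,  0.1754,  0.003 ],
       [ 0.0021,  0.0049, -1.    ]]), 'wrist_force': array([-0.0437,  0.2266, -0.5679]), 'opening': 0.004312787259446736, 'qpos': array([-0.4299,  0.1238,  0.6042,  1.9494, -0.0834,  1.0877,  0.3855])}
```

View pics/side9.png

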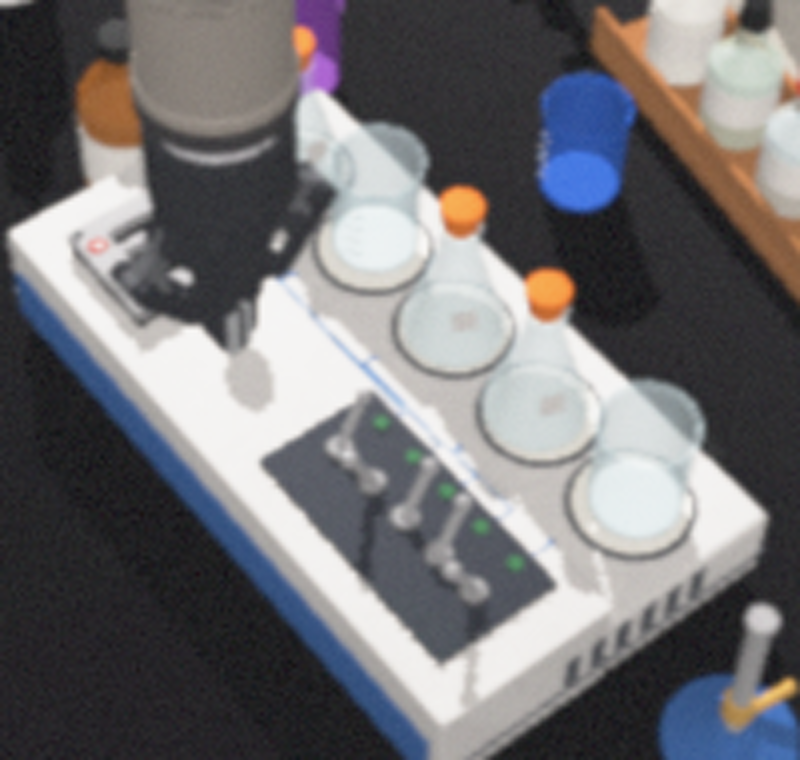

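View pics/top9.png

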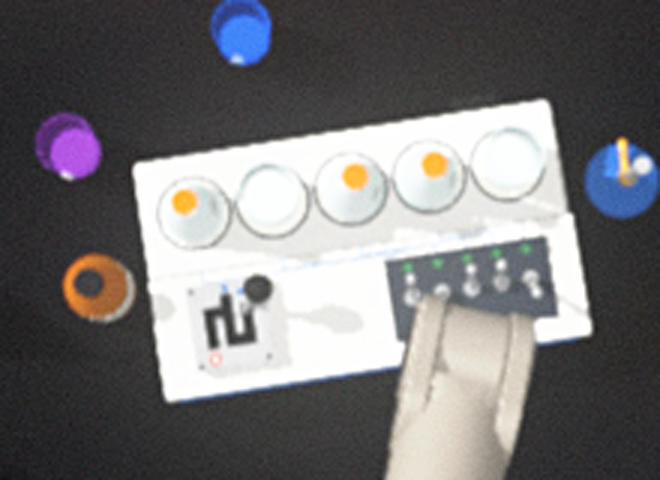

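Switches 1, 3 and 4 lean back (on), 2 and 5 lean forward (off). The knob is still at about (258,289) in the top view, the glassware hasn't moved, and the arm is clear.

```bash
python3 -c "
from workcell import arm
print(arm.hand_in())"
```

```text
the job is handed in; nothing more can be done
None
```

I gripped the knob and took the speed lever through the gate from stop to the fast slot. Then, with the fingers shut, I threw switches 1, 3 and 4, the three places that carry stoppered flasks. The job was handed in at about 18 s on the robot's clock.

- **Lever:** after I released it, the top picture put it at about 0.245 rad fore and 0.284 rad side. In the last picture it stood in the same spot.
- **Switches:** the last pictures show 1, 3 and 4 leaning fully back (on), and 2 and 5, the beaker places, still leaning forward (off). I judged the switches by eye and did not measure their angles.
- **Surroundings:** the glassware, the reagent bottle and the burner looked unmoved. I did not re-check the bench items outside the cropped views. The arm stood clear, with wrist force under 1 N.
- **Disagreements:** the first move call was refused for missing keys, and nothing moved. The two cameras' positions for the stirrer differed by about 2–4 mm. The front and back gate walls were within about 2 mm of where I expected them.

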